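Pump the bench ratchet clamp onto a glass vial and keep it held

TASK

Stand the tall vial upright on the nest of the bench clamp, between the V block and the sprung pad, and let go of it. Then pump the clamp's trigger against its fixed grip, working the jaw with the trigger only, until the pad meets the vial and its stem is pressed about halfway into its sleeve, never so far that the glass is crushed. Finish while still squeezing the trigger so that the vial stays held, and leave the two short vials where they stand.

Things in the scene. Friction and masses are not known exactly. Their poses are not given: they have to be found in the camera images.
- clamp: grey ratchet clamp fixed to the table. Origin: on the table under its housing (70 x 40 mm, top at 60 mm). Own x: closing direction, housing to V block; base plate 8 mm thick, x -75 to 205, y -40 to 40 mm. Fixed grip and trigger, two upright plates at heights 22 to 64 mm, stick out toward its own +y to 100 mm. Toothed rod behind the housing to x -100 mm
- nest (a point): point on the nest's floor (8 mm above the table), on the clamp's axis 142 mm from its origin; axes as the clamp: put the vial's axis here. Guide rails 6 mm high, 31 mm apart inside, run along x from -59 to +23 mm of it; the V block (top 38 mm above the table, mouth 50 mm wide) begins 25 mm beyond. The pad pushes the vial along the floor into the V, its axis then about 26 mm beyond
- pad_face (a point): middle of the pad's front face (26 mm wide, 24 mm high, 24 mm above the table); it moves with jaw and pad. The jaw behind it is 34 mm wide and up to 42 mm high
- grip (a point): middle of the fixed grip plate's thickness (12 mm along the clamp's x), 80 mm out along the clamp's own y, 60 mm above the table, 4 mm under its top edge; it does not move. Nothing stands behind it out there
- trigger_face (a point): middle of the trigger plate's thickness (10 mm), 56 mm from its upright hinge pin, 60 mm above the table, 4 mm under its top edge. At rest it lies 31 mm from point grip along the clamp's +x, and the plates measure 42 mm over their outer faces; squeezing brings it toward the fixed grip by up to 18 mm
- clamp_trigger (a joint): trigger angle, rad: 0 at rest, grows as it is squeezed, stop at 0.32. A spring returns it (3 to 5 N at its point), so it follows the finger out. A rad drives the jaw 55 mm through a ratchet of 4 mm teeth: a stroke to 0.30 moves the jaw 12 to 16 mm, its first 4 mm at most are idle, the way back moves nothing. Let it out to under 0.02 for a new bite. Holding the pad halfway takes 10 to 17 N
- clamp_jaw (a joint): travel of the jaw along the clamp's x, m: 0 fully back, at most 0.075. It stays where the trigger has pushed it: a brake of 3 N holds it
- clamp_pad (a joint): how far the sprung pad's stem is pressed into its sleeve on the jaw, m: 0 free (20 mm of stem showing), 0.020 fully home. Spring 0.7 N per mm. The brake alone holds it at only about 4 mm, more only while the trigger is held in; halfway is 0.010. Over 0.017 counts as crushing the glass
- vial_tall: the tall glass vial, 58 mm high with its cap, 22.5 mm across, 18 g; origin at the centre of its underside, z up along its axis. Stands on the table in a row with the two short ones, to the robot's right
- vial_short_a: a short glass vial, 48 mm high, 22.5 mm across; origin at the centre of its underside; to be left alone
- vial_short_b: the other short glass vial, the same size; to be left alone
There are look-alikes about, which are no part of the job. Leave any purple look-alike of the vial_tall alone.

How it is judged:
On the way, in this order (a step that is already met when the one before it is completed fails the run):
1. the tall vial stands upright on the nest's floor between the guide rails, released, the pad not yet against it (x of vial_tall in the frame of nest between -0.03 and 0.03 m and y of vial_tall in the frame of nest between -0.007 and 0.007 m and z of vial_tall in the frame of nest below 0.003 m and angle between vial_tall's own z axis and vertical below 0.12 rad and contact force between the fingers and vial_tall below 0.1 N and value of joint clamp_pad below 0.001 m), for 0.2 s.
2. the pad, pumped forward, bears on the vial (stem pressed in over 2 mm) (value of joint clamp_pad above 0.002 m and contact force between vial_tall and clamp above 1 N), for 0.05 s.
At the end, for the whole second after the job is handed in: tall vial upright (0.15 rad) on the nest floor, in the V (7 mm off axis at most), pad stem pressed in 6 to 15 mm; fingers still squeeze the trigger (over 1 N, angle over 0.03) and do not touch the vial; short vials within 30 mm of their starts (value of joint clamp_pad between 0.006 and 0.015 m and contact force between vial_tall and clamp above 4 N and contact force between the fingers and clamp above 1 N and value of joint clamp_trigger above 0.03 rad and contact force between the fingers and vial_tall below 0.1 N and x of vial_tall in the frame of nest between 0.018 and 0.033 m and y of vial_tall in the frame of nest between -0.007 and 0.007 m and z of vial_tall in the frame of nest below 0.004 m and angle between vial_tall's own z axis and vertical below 0.15 rad and linear speed of vial_tall below 0.02 m/s and distance of each of vial_short_a, vial_short_b from where it was at the start of the episode below 0.03 m); the arm keeps its last pose, push and grip.
It fails at once if the glass is crushed: the pad's stem pressed in over 17 mm (value of joint clamp_pad above 0.017 m).
It fails at once if the jaw or its pad pushed by hand or arm instead of by the trigger (contact force between any of the arm, the fingers and clamp_jaw above 3 N).
It fails at once if a short vial knocked over or moved more than 30 mm (distance of any of vial_short_a, vial_short_b from where it was at the start of the episode above 0.03 m or angle between any of vial_short_a, vial_short_b's own z axis and vertical above 0.6 rad).
It also fails if it takes over 58 s, if anything falls off the work surface, if the arm or the gripper's body presses on something with over 40 N, if the wrist force passes 120 N, or if a joint passes its speed limit or range.

ROBOT

A 6-joint arm with a two-finger parallel gripper is mounted at the origin on the work surface; the furniture and walls round the work are solid. World frame = base frame: x ahead of the robot, y to its left, z up, the work surface at z = 0. Lengths are in m, angles in rad, forces in N, time in s.
With the tool pointing down it reaches from about 0.25 to 0.725 m from the base axis. Payload 4 kg.
Tool frame: the origin (TCP) lies on the centre line of the jaws, within the pads' length; the fingertips stand 14 mm ahead of it and the grasp point (between the pads) lies 5 mm behind it; z points along the fingers, x is the direction in which the jaws open and shut, and the axes are right-handed (so a half turn about z gives the same grasp; the last joint's range is limited). The gripper opens to 85 mm and grips with 20 to 120 N. Pads are 22 mm wide; open, the fingers measure 114 mm over their backs; the gripper's body (76 mm by 85 mm) begins 54 mm behind the grasp point. The pads swing forward as they close: fully open they stand 13 mm farther back than shut.
Start: joints at [-1.15, 0.241, 0.005, 1.335, 0, 1.571], TCP at [0.204, -0.456, 0.245] pointing down, gripper open.
Joint ranges: [-2.72, 2.72], [-1.05, 1.87], [-1.09, 1.28], [-1.99, 2.15], [-1.42, 1.44], [-3.14, 3.14]. Speed limits (rad/s): [2.79, 2.79, 3.14, 3.14, 3.14, 3.14].

INTERFACE

Orientations are given as a unit quaternion [x, y, z, w].
In Python, from workcell import bot gives the robot as it stands.
- The arm moves only by the tool play_rows, never from a script. Its argument "motion" is a list of rows, each an object with "fingers": the closure, from -1 (fully open) to 1 (shut), so that 0 is half open; "translation": the shift along the tool's x, y, z in cm, a list of three; "roll": the turn about the tool's z in degrees. A call has 1 to 20 rows; each row is the pose to reach, as a shift and turn from the pose commanded when the call began, along the tool's axes at that moment; what a row does not reach only later rows make up. A row lasts 1/12 s, in which the tool goes at most 41.7 mm and 7.16 degrees, less where a joint would pass 70% of its speed; a pose out of reach is approached as far as the arm can. A call with a gripper value outside its range is refused whole. The fingers move at their own pace and stop on an object; the grip force is fixed at half the most. Time passes only in rows, so rows that repeat a pose let the fingers close. It gives the time, the measured TCP pose, the force and the opening at its end, in the units of the state.
- bot.get_obs(): the state, without advancing time (a new reading comes with each control period).
- bot.camera(name): name is "scene" or "top" or "wrist"; returns a dict with "pixels" (384x512x3 uint8, red, green, blue), "intrinsics" (3x3 intrinsics, pixels), "world_to_cam" (4x4, takes a point from world to camera coordinates). Camera axes: x right, y down, z forward; pixel columns grow to the right and rows downward; lengths in m; the calibration is good to about 2 mm. A picture is of the moment at which its call begins. There is no depth.
- bot.job_done(): hands the job in, once; it reports no verdict.
The state is a dict: "clock": time; "joint_pos": joint angles; "joint_vel": joint speeds; "tau": joint torques, N m; "eef_pos": TCP position; "tool_rot": TCP orientation; "ft_force": force on the tool from outside, world axes, zero at the start; "ft_torque": the same for the moment, N m; "grip_width": finger opening in m.
Only numpy, scipy, OpenCV 4.12 (cv2) and the standard library are available. Lean on these libraries where they do the work, as an engineer would, in place of code of your own. Each camera call takes 0.05 s, during which the arm holds its last target. There are 200 camera calls.

## Working session

There is one attempt and no reset: what is moved stays moved. The work goes in short steps, Python scripts to look and compute and a tool call to move; the robot and the scene stay as the last step left them, time stands still between calls to the robot, and variables do not carry over. Pictures are saved under pics/ and viewed, about 8 in all and at most 12, crops included, and the job is handed in when it is done.

Besides the shell and the picture viewer there is one more tool, called after "Emit:" as name([rows], argument=value, ...), one row to a line, values as JSON. play_rows: Moves the arm, as the interface text tells. Its arguments: {"type":"object","properties":{"motion":{"type":"array","items":{"type":"object","properties":{"fingers":{"type":"number"},"translation":{"type":"array","items":{"type":"number"}},"roll":{"type":"number"}}}}},"required":["motion"]}

```bash
mkdir -p pics; cat > h.py <<'E'
import numpy as np, cv2, sys
from workcell import bot
def cam(n,fn=None):
    c=bot.camera(n); im=np.ascontiguousarray(np.array(c["pixels"])[:,:,::-1]); K=np.array(c["intrinsics"]); T=np.array(c["world_to_cam"])
    if fn: np.savez('pics/%s.npz'%fn,im=im,K=K,T=T); cv2.imwrite('pics/%s.png'%fn,im)
    return im,K,T
def load(fn):
    d=np.load('pics/%s.npz'%fn); return d['im'],d['K'],d['T']
def ray(K,T,uv):
    R=T[:3,:3]; o=-R.T@T[:3,3]; d=R.T@np.linalg.inv(K)@np.array([uv[0],uv[1],1.]); return o,d/np.linalg.norm(d)
def plane(K,T,uv,z):
    o,d=ray(K,T,uv); return o+d*(z-o[2])/d[2]
def tri(rs):
    A=sum(np.eye(3)-np.outer(d,d) for o,d in rs); b=sum((np.eye(3)-np.outer(d,d))@o for o,d in rs); return np.linalg.solve(A,b)
def proj(K,T,p):
    q=K@(T[:3,:3]@np.array(p)+T[:3,3]); return q[:2]/q[2]
E
python3 - <<'E'
from h import *
np.set_printoptions(precision=4,suppress=True)
for n in("scene","top","wrist"):
    im,K,T=cam(n,n+"0"); print(n,K.tolist(),-T[:3,:3].T@T[:3,3],T[2,:3])
a=[load(n+"0")[0] for n in("scene","top","wrist")]
cv2.imwrite('pics/v1.png',cv2.resize(np.hstack(a[:2]),(800,300)))
print(bot.get_obs())
E
```

```text
scene [[428.647813088666, 0.0, 259.11701788804334], [0.0, 428.647813088666, 181.5451348113979], [0.0, 0.0, 1.0]] [-0.0999 -0.5453  0.4278] [ 0.796   0.4213 -0.4347]
top [[427.9776985207239, 0.0, 252.14618623277065], [0.0, 427.9776985207239, 195.60340817341], [0.0, 0.0, 1.0]] [ 0.5171 -0.194   0.9989] [ 0.0447  0.0395 -0.9982]
wrist [[308.03379427997623, 0.0, 255.38306328529532], [0.0, 308.03379427997623, 193.17192202563666], [0.0, 0.0, 1.0]] [ 0.2725 -0.4269  0.3733] [-0.2639 -0.1159 -0.9576]
{'clock': 0.15, 'joint_pos': array([-1.15  ,  0.2413,  0.004 ,  1.3352,  0.    ,  1.5708]), 'joint_vel': array([ 0.0016, -0.0027,  0.0042, -0.0001, -0.0025,  0.0009]), 'tau': array([  0.001 , -37.2635,  25.2639,   0.0124,   0.0001,   0.    ]), 'eef_pos': array([ 0.2041, -0.456 ,  0.2446]), 'tool_rot': array([ 0.8392, -0.5438, -0.0007, -0.0005]), 'ft_force': array([ 0.5644, -0.8889, -0.7017]), 'ft_torque': array([-0.0016, -0.0804, -0.022 ]), 'grip_width': 0.08525170573817178}
```

```bash
python3 -c "
from h import *
a=[load(n+'0')[0] for n in('scene','top','wrist')]
w=cv2.resize(a[2],(400,300))
cv2.imwrite('pics/v1.png',np.vstack([np.hstack([cv2.resize(a[0],(400,300),interpolation=3),w]),np.hstack([cv2.resize(a[1],(400,300),interpolation=3),w*0])]))
"
```

```text
(no output)
```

View pics/top0.png

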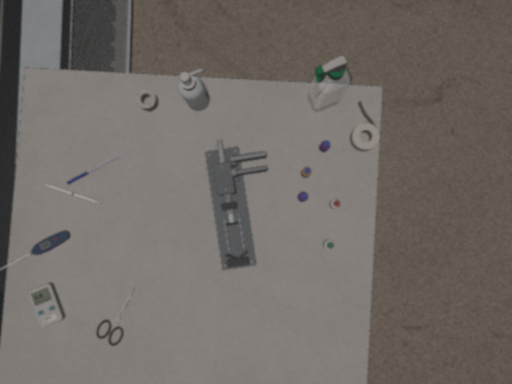

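View pics/v1.png

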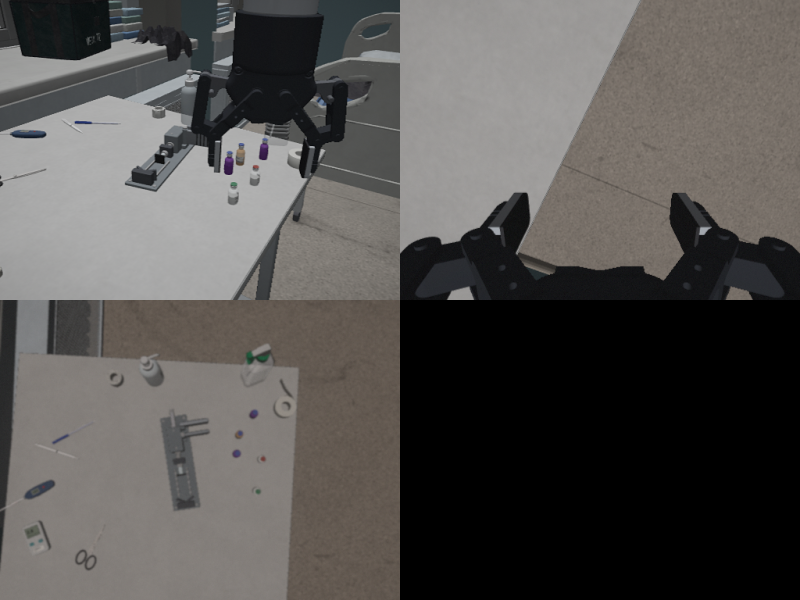

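Top view: five candidates. They are purple (325,146), amber with blue cap (306,172), purple (303,197), white/red cap (336,204) and white/green cap (329,245). The amber one fits the tall vial: it isn't purple, and it is taller than the red- and green-capped short ones. The clamp lies at about (230,205) with its plates toward image right. I'll confirm with an enlarged crop.

```bash
python3 -c "
from h import *
np.set_printoptions(precision=4,suppress=True)
s,K,T=load('scene0'); t,Kt,Tt=load('top0')
g=lambda im:np.clip(im.astype(float)*1.8,0,255).astype(np.uint8)
A=cv2.resize(g(s[150:270,150:350]),None,fx=4,fy=4,interpolation=2)
cv2.imwrite('pics/v2.png',A)
B=cv2.resize(g(t[130:280,200:350]),None,fx=4,fy=4,interpolation=2)
cv2.imwrite('pics/v3.png',B)
for p in [(325,146),(306,172),(303,197),(336,204),(329,245)]: print(plane(Kt,Tt,p,.05))
"
```

```text
[ 0.6723 -0.3162  0.05  ]
[ 0.6139 -0.2749  0.05  ]
[ 0.5583 -0.269   0.05  ]
[ 0.5441 -0.3416  0.05  ]
[ 0.4538 -0.3271  0.05  ]
```

View pics/v2.png

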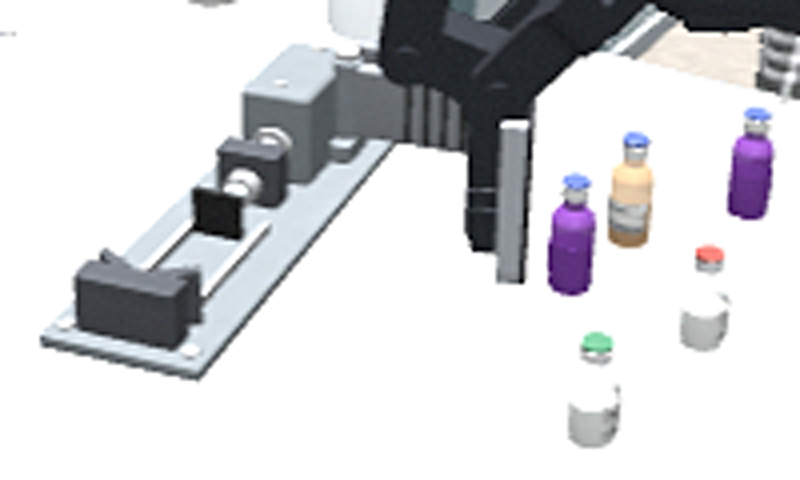

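View pics/v3.png

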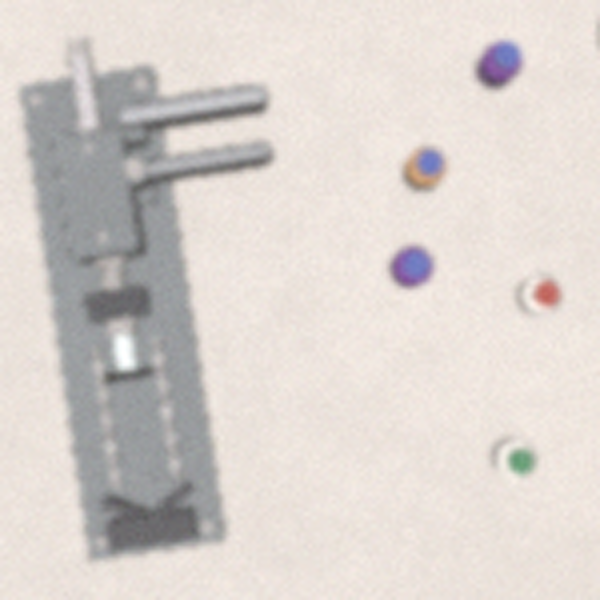

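The crop confirms the amber, blue-capped bottle (crop px (630,190)) as the tall vial. Two purple copies stand beside it, and the red- and green-capped ones are shorter. Next I measure the vial and the clamp from the two views.

```bash
cat > m1.py <<'E'
from h import *
from scipy.optimize import least_squares
np.set_printoptions(precision=4,suppress=True)
s,K,T=load('scene0'); t,Kt,Tt=load('top0')
def blobs(im,box,lo,hi,amin=4):
    x0,y0,x1,y1=box; h=cv2.cvtColor(im[y0:y1,x0:x1],cv2.COLOR_BGR2HSV); m=cv2.inRange(h,np.array(lo),np.array(hi))
    n,l,st,c=cv2.connectedComponentsWithStats(m)
    return [(st[i,4],c[i]+[x0,y0],st[i,:4]+[x0,y0,0,0]) for i in range(1,n) if st[i,4]>=amin]
if __name__=="__main__":
    for nm,im,b in(("top",t,(295,135,350,260)),("scene",s,(280,170,350,265))):
        for cn,lo,hi in(("blue",(100,80,60),(122,255,255)),("amber",(8,50,60),(25,255,255)),("red",(0,110,60),(8,255,255)),("green",(50,60,40),(90,255,255))):
            for q in blobs(im,b,lo,hi): print(nm,cn,*q)
    px=np.array([(22,90),(153,68),(225,540),(90,558)])/4+[200,130]
    W=np.array([plane(Kt,Tt,p,.008)[:2] for p in px])
    M=np.array([(-.075,-.04),(-.075,.04),(.205,.04),(.205,-.04)])
    f=lambda p:(np.c_[np.cos(p[2])*M[:,0]-np.sin(p[2])*M[:,1]+p[0],np.sin(p[2])*M[:,0]+np.cos(p[2])*M[:,1]+p[1]]-W).ravel()
    r=least_squares(f,[.6,-.14,3.1]); print(r.x,np.degrees(r.x[2]),r.fun*1000)
E
python3 m1.py
```

```text
top blue 20 [326.1  143.45] [324 141   5   5]
top blue 10 [307.  170.2] [306 169   3   4]
top blue 23 [303.6087 195.5217] [301 193   6   6]
top amber 34 [304.2059 173.1765] [301 168   9   9]
top red 10 [336.2 203. ] [335 202   4   3]
top green 12 [329.6667 244.75  ] [328 243   4   4]
scene blue 15 [338.6667 178.0667] [336 177   6   3]
scene blue 18 [308.5 184.5] [306 183   6   4]
scene blue 18 [293.8333 194.9444] [291 194   7   3]
scene amber 103 [307.6893 195.3495] [303 190  10  13]
scene amber 36 [306.7778 209.0833] [302 206  10   6]
scene red 19 [327. 213.] [324 212   7   3]
scene green 32 [298.9375 235.1875] [296 233   7   5]
[ 0.5958 -0.0943  3.3097] 189.6330829420792 [ 2.3156  1.4991  1.8641 -0.8314 -1.4221 -0.9125 -2.7577  0.2448]
```

Emit:
play_rows([
  {"fingers":-1,"translation":[-0.4,-2,0],"roll":2},
  {"fingers":-1,"translation":[-1.1,-5.5,0],"roll":5},
  {"fingers":-0.5,"translation":[-1.9,-9.3,0],"roll":10},
  {"fingers":0,"translation":[-2.7,-13.1,0],"roll":14.5},
  {"fingers":0,"translation":[-3.5,-16.9,0],"roll":14.5},
  {"fingers":0,"translation":[-4.3,-20.7,0],"roll":14.5},
  {"fingers":0,"translation":[-5.1,-24.5,0],"roll":14.5},
  {"fingers":0,"translation":[-5.9,-28.3,0],"roll":14.5},
  {"fingers":0,"translation":[-6.7,-32.1,0],"roll":14.5},
  {"fingers":0,"translation":[-7.4,-35.9,0],"roll":14.5},
  {"fingers":0,"translation":[-8.2,-39.7,0],"roll":14.5},
  {"fingers":0,"translation":[-8.6,-42,0],"roll":14.5},
  {"fingers":0,"translation":[-8.8,-43,0],"roll":14.5},
  {"fingers":0,"translation":[-8.8,-43,0],"roll":14.5},
  {"fingers":0,"translation":[-8.8,-43,0],"roll":14.5},
])

```text
clock: 1.4
eef_pos: [0.5602, -0.2005, 0.2447]
tool_rot: [0.764, -0.645, -0.001, 0.001]
ft_force: [0.4, -0.4, 0.4]
grip_width: 0.0428
```

```bash
python3 - <<'E'
from h import *
np.set_printoptions(precision=4,suppress=True)
o=bot.get_obs(); print(o['clock'],o['eef_pos'],o['tool_rot'],o['grip_width'])
im,K,T=cam("wrist","w1"); cv2.imwrite('pics/v4.png',cv2.resize(np.clip(im*1.6,0,255).astype(np.uint8),(768,576),interpolation=2))
cam("scene","s1");cam("top","t1")
E
```

```text
1.4 [ 0.5602 -0.2005  0.2447] [ 0.764  -0.6452 -0.0007  0.0006] 0.042792509033244636
```

View pics/v4.png

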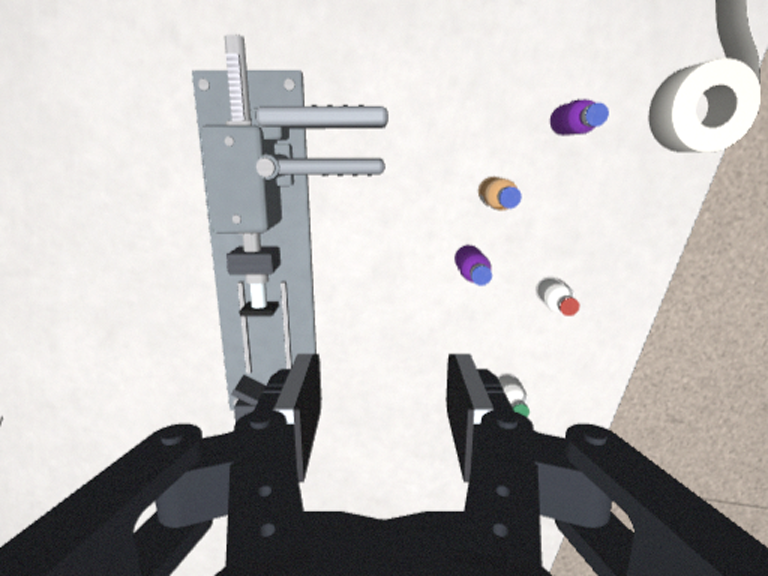

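The view shows the clamp with its plate at (193–315, 71–400), the grip plate at (320,116) and the trigger at (320,166). The amber vial's cap is at (509,196), with purple ones at (590,115) and (475,265). All are in view pixels at 1.5x scale. I fit the plate edges and triangulate the cap.

```bash
cat > m2.py <<'E'
from m1 import *
w,Kw,Tw=load('w1'); s1,Ks,Ts=load('s1'); t1,_,Tt1=load('t1')
bl=((100,80,60),(122,255,255))
cw=[q for q in blobs(w,(315,110,360,150),*bl,20)]; print(cw)
ct=[q for q in blobs(t1,(295,160,320,180),*bl)]; print(ct)
cs=[q for q in blobs(s1,(280,170,350,265),*bl)]; print(cs)
rw=ray(Kw,Tw,cw[0][1]); rt=ray(Kt,Tt1,ct[0][1])
print('wrist+top',tri([rw,rt]))
cs0=[q for q in blobs(s,(300,180,315,190),*bl)]; rs=ray(K,T,cs0[0][1])
print('wrist+scene',tri([rw,rs]),'all',tri([rw,rt,rs]), 'on .057', plane(Kw,Tw,cw[0][1],.057))
# amber base region in the wrist image
print(blobs(w,(310,110,360,150),(8,50,60),(25,255,255)))
# plate edges
g=cv2.GaussianBlur(cv2.cvtColor(w,cv2.COLOR_BGR2GRAY),(3,3),0).astype(float)
def edge_row(v,u0,u1): 
    r=np.abs(np.diff(g[v,u0:u1])); i=r.argmax(); return u0+i+.5
L=[plane(Kw,Tw,(edge_row(v,122,160),v),.008)[:2] for v in range(60,250,3)]
R=[plane(Kw,Tw,(edge_row(v,198,216),v),.008)[:2] for v in range(140,225,3)]
B=[plane(Kw,Tw,(u,38+np.abs(np.diff(g[38:56,u])).argmax()+.5),.008)[:2] for u in list(range(132,150,2))+list(range(166,198,2))]
for n,P in(('L',L),('R',R),('B',B)):
    P=np.array(P,np.float32); vx,vy,x,y=cv2.fitLine(P,cv2.DIST_HUBER,0,.001,.001).ravel(); 
    d=(P-[x,y])@[-vy,vx]; print(n,np.degrees(np.arctan2(vy,vx)),x,y,'rms mm',d.std()*1e3)
E
python3 m2.py
```

```text
[(np.int32(157), array([339.6688, 131.3057]), array([333, 125,  14,  14]))]
[]
[(np.int32(15), array([338.6667, 178.0667]), array([336, 177,   6,   3])), (np.int32(20), array([308.5, 184.5]), array([306, 183,   6,   4])), (np.int32(20), array([293.8 , 194.75]), array([291, 193,   7,   4]))]Traceback (most recent call last):
  File "m2.py", line 7, in <module>
    rw=ray(Kw,Tw,cw[0][1]); rt=ray(Kt,Tt1,ct[0][1])
                                          ~~^^^
IndexError: list index out of range
```

```bash
sed -i 's/ct=\[q for q in blobs(t1/ct=[q for q in blobs(t/; s/ray(Kt,Tt1,/ray(Kt,Tt,/' m2.py; python3 m2.py
```

```text
[(np.int32(157), array([339.6688, 131.3057]), array([333, 125,  14,  14]))]
[(np.int32(10), array([307. , 170.2]), array([306, 169,   3,   4]))]
[(np.int32(15), array([338.6667, 178.0667]), array([336, 177,   6,   3])), (np.int32(20), array([308.5, 184.5]), array([306, 183,   6,   4])), (np.int32(20), array([293.8 , 194.75]), array([291, 193,   7,   4]))]
wrist+top [ 0.6177 -0.2769  0.0586]
wrist+scene [ 0.618  -0.2768  0.058 ] all [ 0.6176 -0.2767  0.058 ] on .057 [ 0.6183 -0.2779  0.057 ]
[(np.int32(283), array([328.6431, 126.8092]), array([319, 118,  25,  22]))]
L 9.819312 0.51711553 -0.06803353 rms mm 2.4350295
R 9.787456 0.54090405 -0.1458919 rms mm 0.36210936
B -80.3711 0.6721436 -0.08279521 rms mm 1.5383945e-05
```

Cap at (0.618, −0.277, 0.058), and all three views agree, so this is the tall vial. Clamp yaw ≈ 189.75°, origin ≈ (0.598, −0.095), nest ≈ (0.458, −0.119). Now I pick it up.

Emit:
play_rows([
  {"fingers":0,"translation":[2,-1,1],"roll":0},
  {"fingers":0,"translation":[5,-2.6,3.5],"roll":0},
  {"fingers":0,"translation":[7.5,-4,7],"roll":0},
  {"fingers":0,"translation":[8.5,-4.4,11],"roll":0},
  {"fingers":0,"translation":[8.5,-4.4,14],"roll":0},
  {"fingers":0,"translation":[8.5,-4.4,14.5],"roll":0},
  {"fingers":0,"translation":[8.5,-4.4,14.5],"roll":0},
])

```text
clock: 2.13
eef_pos: [0.615, -0.2771, 0.0973]
tool_rot: [0.763, -0.646, -0.004, 0.001]
ft_force: [0.3, 0.1, 1.0]
grip_width: 0.0428
```

```bash
python3 - <<'E'
from m1 import *
o=bot.get_obs(); print(o['clock'],o['eef_pos'],o['tool_rot'],o['grip_width'])
im,K,T=cam("wrist","w2")
for q in blobs(im,(100,100,400,384),(100,80,60),(122,255,255),30): print(q, plane(K,T,q[1],.058))
q=blobs(im,(100,100,400,384),(8,50,60),(25,255,255),30); print(q)
w,Kw,Tw=load('w1')
E
```

```text
2.1333 [ 0.615  -0.2771  0.0973] [ 0.7631 -0.6462 -0.0037  0.0011] 0.04277592485358654
(np.int32(563), array([351.2167, 136.6004]), array([338, 124,  27,  26])) [ 0.6786 -0.3196  0.058 ]
(np.int32(432), array([256.6134, 226.3588]), array([245, 215,  24,  23])) [ 0.6186 -0.2781  0.058 ]
(np.int32(341), array([231.8768, 304.4809]), array([221, 295,  22,  20])) [ 0.5625 -0.2714  0.058 ]
[(np.int32(832), array([256.238 , 203.2091]), array([240, 185,  34,  40]))]
```

Emit:
play_rows([
  {"fingers":0,"translation":[0.1,-0.2,1.5],"roll":0},
  {"fingers":0,"translation":[0.1,-0.2,3.5],"roll":0},
  {"fingers":0,"translation":[0.1,-0.2,5.3],"roll":0},
  {"fingers":0,"translation":[0.1,-0.2,6.6],"roll":0},
  {"fingers":0,"translation":[0.1,-0.2,7.1],"roll":0},
  {"fingers":0.2,"translation":[0.1,-0.2,7.1],"roll":0},
  {"fingers":0.4,"translation":[0.1,-0.2,7.1],"roll":0},
  {"fingers":0.7,"translation":[0.1,-0.2,7.1],"roll":0},
  {"fingers":1,"translation":[0.1,-0.2,7.1],"roll":0},
  {"fingers":1,"translation":[0.1,-0.2,7.1],"roll":0},
  {"fingers":1,"translation":[0.1,-0.2,7.1],"roll":0},
])

```text
clock: 3.1
eef_pos: [0.6223, -0.2783, 0.0325]
tool_rot: [0.764, -0.645, 0.002, -0.001]
ft_force: [-0.6, 1.4, 6.5]
grip_width: 0.021
```

Emit:
play_rows([
  {"fingers":1,"translation":[0,0,-0.5],"roll":0},
  {"fingers":1,"translation":[0,0,-2],"roll":0},
  {"fingers":1,"translation":[0,0,-5],"roll":0},
  {"fingers":1,"translation":[0,0,-8.5],"roll":0},
  {"fingers":1,"translation":[0,0,-11],"roll":0},
  {"fingers":1,"translation":[0,0,-12],"roll":0},
  {"fingers":1,"translation":[0,0,-12],"roll":0},
  {"fingers":1,"translation":[0,0,-12],"roll":0},
])

```text
clock: 3.77
eef_pos: [0.6205, -0.2775, 0.1494]
tool_rot: [0.764, -0.645, 0.0, -0.0]
ft_force: [0.4, 0.1, -1.4]
grip_width: 0.0207
```

```bash
python3 - <<'E'
from m1 import *
o=bot.get_obs(); print(o['clock'],o['eef_pos'],o['tool_rot'],o['grip_width'],o['ft_force'])
im,K,T=cam("wrist","w3")
rs=[]
for q in blobs(im,(100,100,400,384),(100,80,60),(122,255,255),30): print(q)
for n in("scene","top"):
    i,K2,T2=cam(n,n+"3")
    for q in blobs(i,(240,80,345,230),(100,80,60),(122,255,255),4): print(n,q)
g=lambda im:np.clip(im.astype(float)*1.6,0,255).astype(np.uint8)
sc=load('scene3')[0]
cv2.imwrite('pics/v5.png',np.hstack([cv2.resize(g(im),(400,300),interpolation=3),cv2.resize(g(sc[60:240,200:380]),(300,300),interpolation=2)]))
E
```

```text
3.7667 [ 0.6205 -0.2775  0.1494] [ 0.7638 -0.6454  0.0003 -0.0001] 0.02074258921849919 [ 0.4265  0.0694 -1.3507]
(np.int32(324), array([326.392 , 136.3858]), array([317, 127,  20,  20]))
(np.int32(906), array([255.3753, 306.5872]), array([238, 291,  36,  32]))
scene (np.int32(19), array([313.3158, 128.8421]), array([310, 128,   8,   3]))
scene (np.int32(15), array([338.6667, 178.0667]), array([336, 177,   6,   3]))
scene (np.int32(18), array([293.8333, 194.9444]), array([291, 194,   7,   3]))
```

View pics/v5.png

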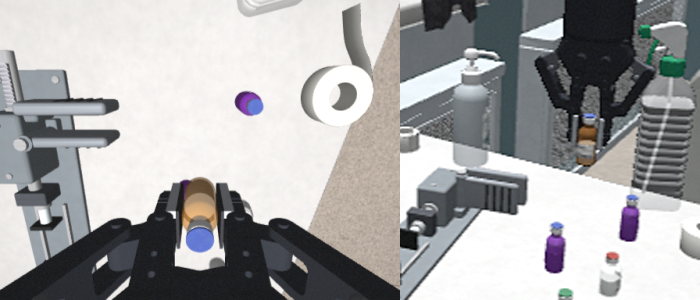

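```bash
python3 - <<'E'
from m1 import *
w,Kw,Tw=load('w3'); s,K,T=load('scene3')
p=tri([ray(Kw,Tw,(255.38,306.59)),ray(K,T,(313.32,128.84))]); print(p, 'plane .175',plane(Kw,Tw,(255.38,306.59),.175))
# vertical extents in wrist of amber for tilt, base point
for q in blobs(w,(200,200,310,320),(8,50,50),(25,255,255),30): print(q)
# grip/trigger bars from w1 (z=.064 tops)
w,Kw,Tw=load('w1')
g=cv2.cvtColor(w,cv2.COLOR_BGR2GRAY).astype(float)
cx=np.array([-.9856,-.1693]);cy=np.array([.1693,-.9856]);o=np.array([.5982,-.0951])
for u in (225,235,245):
    d=np.diff(g[60:130,u]); i=[k for k in range(1,len(d)-1) if abs(d[k])>12 and abs(d[k])>=abs(d[k-1]) and abs(d[k])>=abs(d[k+1])]
    for k in i:
        P=plane(Kw,Tw,(u,60.5+k),.064)[:2]-o; print(u,60+k,round(d[k]),'x,y clamp',(P@cx).round(4),(P@cy).round(4))
E
```

```text
[ 0.616  -0.278   0.1734] plane .175 [ 0.6177 -0.2791  0.175 ]
(np.int32(2246), array([255.7235, 259.8584]), array([233, 227,  46,  68]))
225 70 -45 x,y clamp -0.0458 0.0701
225 84 59 x,y clamp -0.0335 0.0697
225 105 -39 x,y clamp -0.0143 0.0691
225 116 53 x,y clamp -0.004 0.0688
235 70 -54 x,y clamp -0.0458 0.0794
235 82 -26 x,y clamp -0.0352 0.0792
235 84 60 x,y clamp -0.0334 0.0792
235 104 -38 x,y clamp -0.0152 0.0788
235 116 50 x,y clamp -0.004 0.0785
245 70 -52 x,y clamp -0.0458 0.0888
245 80 -16 x,y clamp -0.037 0.0887
245 82 -26 x,y clamp -0.0352 0.0887
245 84 59 x,y clamp -0.0334 0.0886
245 104 -38 x,y clamp -0.0152 0.0884
245 116 53 x,y clamp -0.004 0.0883
```

Emit:
play_rows([
  {"fingers":1,"translation":[-1.2,0.9,0],"roll":0},
  {"fingers":1,"translation":[-3.8,2.7,0],"roll":0},
  {"fingers":1,"translation":[-6.7,4.8,0],"roll":0},
  {"fingers":1,"translation":[-9.7,6.9,0],"roll":0},
  {"fingers":1,"translation":[-12.7,9.0,0],"roll":0},
  {"fingers":1,"translation":[-15.5,11,0.5],"roll":0},
  {"fingers":1,"translation":[-17.4,12.4,2],"roll":0},
  {"fingers":1,"translation":[-18.3,13,4],"roll":0},
  {"fingers":1,"translation":[-18.3,13,6],"roll":0},
  {"fingers":1,"translation":[-18.3,13,7],"roll":0},
  {"fingers":1,"translation":[-18.3,13,7],"roll":0},
  {"fingers":1,"translation":[-18.3,13,7],"roll":0},
  {"fingers":1,"translation":[-18.3,13,7],"roll":0},
])

```text
clock: 5.0
eef_pos: [0.4618, -0.1189, 0.0792]
tool_rot: [0.764, -0.645, -0.0, 0.0]
ft_force: [0.3, 0.3, -0.3]
grip_width: 0.0208
```

```bash
python3 - <<'E'
from m1 import *
o=bot.get_obs(); print(o['clock'],o['eef_pos'],o['tool_rot'],o['grip_width'],o['ft_force'])
w,Kw,Tw=cam("wrist","w4"); i,K,T=cam("scene","s4"); t,Kt,Tt=cam("top","t4")
a=max(blobs(w,(180,200,330,384),(100,80,60),(122,255,255),30),key=lambda q:q[0]); print(a)
b=[q for q in blobs(i,(100,60,280,260),(100,80,60),(122,255,255),4)]; print(b)
for q in b: print(tri([ray(Kw,Tw,a[1]),ray(K,T,q[1])]))
g=lambda im:np.clip(im.astype(float)*1.6,0,255).astype(np.uint8)
cv2.imwrite('pics/v6.png',np.hstack([cv2.resize(g(w),(500,375),interpolation=2),cv2.resize(g(i[150:270,120:216]),(300,375),interpolation=2)]))
E
```

```text
5.0 [ 0.4618 -0.1189  0.0792] [ 0.7638 -0.6455 -0.0002  0.0001] 0.020762969215312895 [ 0.3429  0.3407 -0.2584]
(np.int32(920), array([255.45  , 306.6609]), array([238, 291,  36,  32]))
[(np.int32(47), array([108.5319, 156.3191]), array([100, 155,  17,   4])), (np.int32(24), array([193.7083, 173.6667]), array([190, 172,   9,   4]))]
[ 0.4077 -0.0686  0.1223]
[ 0.4581 -0.1193  0.1049]
```

View pics/v6.png

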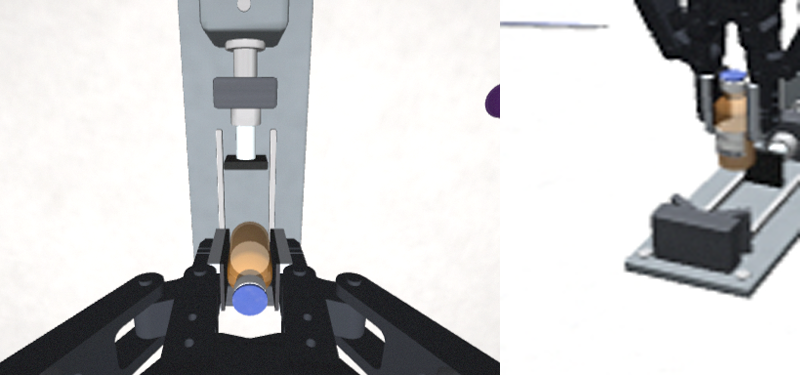

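The vial hangs over the nest: cap px (255,307), rails at about view x 220 and 272, pad face at (245,162). I check the lateral fit against the rails.

```bash
python3 - <<'E'
from m1 import *
w,Kw,Tw=load('w4'); g=cv2.cvtColor(w,cv2.COLOR_BGR2GRAY).astype(float)
cx=np.array([-.9856,-.1693]);cy=np.array([.1693,-.9856]);o=np.array([.5982,-.0951])
f=lambda u,v,z:((plane(Kw,Tw,(u,v),z)[:2]-o)@np.c_[cx,cy]*1e3).round(1)
for v in (180,195,210,225):
    L=218+np.argmax(cv2.GaussianBlur(g,(3,1),0)[v,218:236]); R=268+np.argmax(cv2.GaussianBlur(g,(3,1),0)[v,268:288])
    e=lambda a,b:[a+k+.5 for k in range(b-a-1) if abs(g[v,a+k+1]-g[v,a+k])>12]
    print(v,L,R,f(L,v,.014),f(R,v,.014),e(216,238),e(266,290))
for uv in((245,162),): print('pad face top', f(uv[0]*1.024,162*1.024,.036))
p=np.array([.4581,-.1193])-o; print('vial',p@cx,p@cy)
E
```

```text
180 225 278 [113.3 -18.3] [113.4  16.1] [222.5, 226.5, 227.5, 228.5, 229.5] [275.5, 276.5, 281.5, 282.5]
195 224 279 [123.5 -19.3] [123.6  17. ] [222.5, 227.5, 228.5, 229.5] [274.5, 275.5, 281.5]
210 226 277 [134.  -18.3] [134.   15.8] [222.5, 223.5, 227.5, 228.5, 229.5] [274.5, 275.5, 280.5]
225 225 278 [144.8 -19.3] [144.9  16.7] [223.5, 228.5, 229.5, 230.5] [274.5, 275.5, 279.5, 280.5, 281.5]
pad face top [99.4 -1.1]
vial 0.14217961999999998 0.0001325900000000088
```

Emit:
play_rows([
  {"fingers":1,"translation":[-0.1,0,0.8],"roll":0},
  {"fingers":1,"translation":[-0.1,0,1.8],"roll":0},
  {"fingers":1,"translation":[-0.1,0,2.8],"roll":0},
  {"fingers":1,"translation":[-0.1,0,3.4],"roll":0},
  {"fingers":1,"translation":[-0.1,0,3.7],"roll":0},
  {"fingers":1,"translation":[-0.1,0,3.8],"roll":0},
  {"fingers":1,"translation":[-0.1,0,3.8],"roll":0},
  {"fingers":1,"translation":[-0.1,0,3.8],"roll":0},
])

```text
clock: 5.82
eef_pos: [0.462, -0.1179, 0.0416]
tool_rot: [0.764, -0.645, 0.0, -0.0]
ft_force: [-0.3, -1.4, -0.5]
grip_width: 0.0211
```

Emit:
play_rows([
  {"fingers":0.4,"translation":[0,0,0],"roll":0},
  {"fingers":0.3,"translation":[0,0,0],"roll":0},
  {"fingers":0.2,"translation":[0,0,0],"roll":0},
  {"fingers":0,"translation":[0,0,0],"roll":0},
  {"fingers":0,"translation":[0,0,0],"roll":0},
  {"fingers":0,"translation":[0,0,0],"roll":0},
  {"fingers":0,"translation":[0,0,0],"roll":0},
  {"fingers":0,"translation":[0,0,-1],"roll":0},
  {"fingers":0,"translation":[0,0,-3],"roll":0},
  {"fingers":0,"translation":[0,0,-6],"roll":0},
  {"fingers":0,"translation":[0,0,-10],"roll":0},
  {"fingers":0,"translation":[0,0,-12],"roll":0},
  {"fingers":0,"translation":[0,0,-12],"roll":0},
  {"fingers":0,"translation":[0,0,-12],"roll":0},
])

```text
clock: 6.98
eef_pos: [0.4627, -0.1181, 0.1627]
tool_rot: [0.764, -0.645, 0.002, -0.001]
ft_force: [-0.9, 1.4, -0.4]
grip_width: 0.0429
```

```bash
python3 - <<'E'
from m1 import *
o=bot.get_obs(); print(o['clock'],o['eef_pos'],o['tool_rot'],o['grip_width'],o['ft_force'])
w,Kw,Tw=cam("wrist","w5"); i,K,T=cam("scene","s5")
cx=np.array([-.9856,-.1693]);cy=np.array([.1693,-.9856]);oo=np.array([.5982,-.0951])
a=max(blobs(w,(180,100,330,384),(100,80,60),(122,255,255),30),key=lambda q:q[0]); print(a)
for q in blobs(i,(140,100,280,260),(100,80,60),(122,255,255),4):
    p=tri([ray(Kw,Tw,a[1]),ray(K,T,q[1])]); print(q[1],p,(p[:2]-oo)@cx,(p[:2]-oo)@cy)
g=lambda im:np.clip(im.astype(float)*1.6,0,255).astype(np.uint8)
cv2.imwrite('pics/v7.png',np.hstack([cv2.resize(g(w),(500,375),interpolation=2),cv2.resize(g(i[150:270,120:216]),(300,375),interpolation=2)]))
E
```

```text
6.9833 [ 0.4627 -0.1181  0.1627] [ 0.7638 -0.6454  0.0017 -0.0008] 0.04285682005705795 [-0.9333  1.392  -0.438 ]
(np.int32(257), array([254.8521, 206.9455]), array([246, 198,  19,  19]))
[194.2727 193.2727] [ 0.4579 -0.1185  0.0657] 0.14223153457353305 -0.0006710669120584267
```

View pics/v7.png

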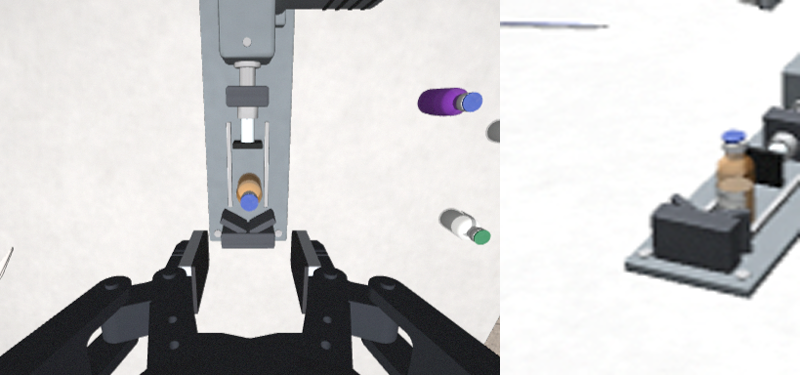

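The vial stands upright on the nest: cap at z 0.0657 = 8 + 58 mm, x +0.2 mm, y about −0.7 mm, between the rails. Now over to the trigger and grip plates.

Emit:
play_rows([
  {"fingers":-0.6,"translation":[0.3,-0.6,0],"roll":-6},
  {"fingers":-0.6,"translation":[1,-2,0],"roll":-13},
  {"fingers":-0.6,"translation":[1.7,-3.5,0],"roll":-20},
  {"fingers":-0.6,"translation":[2.4,-5,0],"roll":-27},
  {"fingers":-0.6,"translation":[3.1,-6.5,0],"roll":-34},
  {"fingers":-0.6,"translation":[3.8,-8,0],"roll":-41},
  {"fingers":-0.6,"translation":[4.5,-9.5,0],"roll":-48},
  {"fingers":-0.6,"translation":[5.2,-11,0],"roll":-55},
  {"fingers":-0.6,"translation":[5.9,-12.5,0],"roll":-62},
  {"fingers":-0.6,"translation":[6.6,-14,0],"roll":-69},
  {"fingers":-0.6,"translation":[7.3,-15.3,0],"roll":-76},
  {"fingers":-0.6,"translation":[7.8,-16,0],"roll":-83},
  {"fingers":-0.6,"translation":[7.8,-16.2,0],"roll":-90},
  {"fingers":-0.6,"translation":[7.8,-16.2,0],"roll":-90},
  {"fingers":-0.6,"translation":[7.8,-16.2,0],"roll":-90},
  {"fingers":-0.6,"translation":[7.8,-16.2,0],"roll":-90},
])

```text
clock: 8.42
eef_pos: [0.6334, -0.1674, 0.1598]
tool_rot: [0.997, 0.083, -0.001, -0.0]
ft_force: [-0.1, 0.6, -0.8]
grip_width: 0.0681
```

```bash
python3 - <<'E'
from m1 import *
from scipy.spatial.transform import Rotation as Ro
o=bot.get_obs(); print(o['clock'],o['eef_pos'],o['tool_rot'],o['grip_width'],o['ft_force'],o['joint_pos'])
print(Ro.from_quat(o['tool_rot']).as_matrix())
w,Kw,Tw=cam("wrist","w6"); i,K,T=cam("scene","s6"); t,_,_=cam("top","t6")
print('grip',proj(Kw,Tw,(.5982+.0394+.0135,-.0951+.0068-.0788,.064)))
g=lambda im:np.clip(im.astype(float)*1.6,0,255).astype(np.uint8)
cv2.imwrite('pics/v8.png',np.hstack([cv2.resize(g(w),(400,300),interpolation=2),cv2.resize(g(i[140:260,120:280]),(400,300),interpolation=2)]))
E
```

```text
8.4167 [ 0.6334 -0.1674  0.1598] [ 0.9966  0.0825 -0.0013 -0.0005] 0.06812032651816947 [-0.0672  0.65   -0.8078] [-0.2584  0.5968  0.3234  1.3002  0.      1.1472]
[[ 0.9864  0.1645 -0.0027]
 [ 0.1645 -0.9864  0.0007]
 [-0.0026 -0.0012 -1.    ]]
grip [277.0757 202.6509]
```

View pics/v8.png

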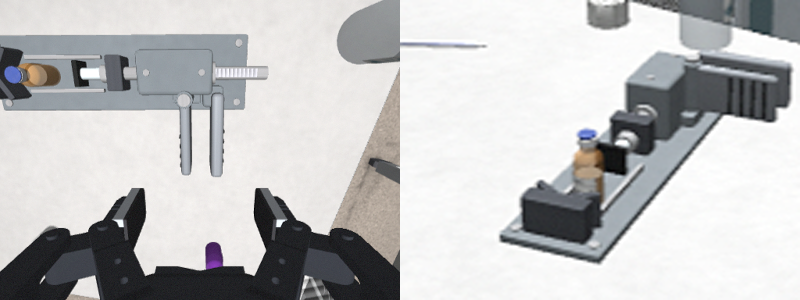

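The wrist view shows the trigger plate at (185,140), the grip plate at (217,140), and the jaw, pad and vial at (10–120,75). I measure the plates' outer faces and ends in the tool frame.

```bash
cat > m3.py <<'E'
from m1 import *
from scipy.spatial.transform import Rotation as Ro
w,Kw,Tw=load('w6'); g=cv2.GaussianBlur(cv2.cvtColor(w,cv2.COLOR_BGR2GRAY),(3,3),0).astype(float)
p0=np.array([.6334,-.1674,.1598]); R=Ro.from_quat([.9966,.0825,-.0013,-.0005]).as_matrix()
for v in (150,170,190,205,215):
    d=np.diff(g[v,215:300]); ks=[k for k in range(1,len(d)-1) if abs(d[k])>10 and abs(d[k])>=abs(d[k-1]) and abs(d[k])>abs(d[k+1])]
    print(v,[(215.5+k,round(d[k]),*((plane(Kw,Tw,(215.5+k,v),.064)-p0)@R*1e3)[:2].round(1)) for k in ks])
for u in (236,277):
    d=np.diff(g[200:250,u]);k=np.abs(d).argmax();print('end',u,200+k,((plane(Kw,Tw,(u,200.5+k),.064)-p0)@R*1e3).round(1))
E
python3 m3.py
```

```text
150 [(229.5, -31, np.float64(-17.8), np.float64(-37.8)), (231.5, 12, np.float64(-16.4), np.float64(-37.8)), (241.5, -22, np.float64(-9.1), np.float64(-37.8)), (244.5, 45, np.float64(-6.9), np.float64(-37.8)), (268.5, -45, np.float64(10.7), np.float64(-37.8)), (270.5, 24, np.float64(12.1), np.float64(-37.8)), (286.5, 29, np.float64(23.8), np.float64(-37.8))]
170 [(229.5, -28, np.float64(-18.2), np.float64(-22.9)), (232.5, 11, np.float64(-16.0), np.float64(-22.9)), (242.5, -18, np.float64(-8.5), np.float64(-22.9)), (244.5, 38, np.float64(-7.0), np.float64(-22.9)), (267.5, -41, np.float64(10.1), np.float64(-22.9)), (270.5, 22, np.float64(12.3), np.float64(-22.9)), (283.5, -12, np.float64(22.0), np.float64(-22.9)), (286.5, 29, np.float64(24.2), np.float64(-22.9))]
190 [(229.5, -30, np.float64(-18.6), np.float64(-7.4)), (232.5, 14, np.float64(-16.3), np.float64(-7.4)), (242.5, -22, np.float64(-8.7), np.float64(-7.4)), (245.5, 44, np.float64(-6.4), np.float64(-7.4)), (267.5, -41, np.float64(10.3), np.float64(-7.4)), (270.5, 22, np.float64(12.6), np.float64(-7.4)), (283.5, -13, np.float64(2
[... 182 characters left out ...]
.5, -23, np.float64(-8.9), np.float64(4.6)), (245.5, 49, np.float64(-6.5), np.float64(4.6)), (267.5, -46, np.float64(10.4), np.float64(4.6)), (270.5, 22, np.float64(12.7), np.float64(4.6)), (283.5, -20, np.float64(22.7), np.float64(4.6)), (286.5, 38, np.float64(25.0), np.float64(4.6))]
215 [(231.5, -31, np.float64(-17.5), np.float64(12.9)), (233.5, 12, np.float64(-16.0), np.float64(12.9)), (242.5, -15, np.float64(-9.0), np.float64(12.9)), (244.5, 38, np.float64(-7.4), np.float64(12.9)), (268.5, -44, np.float64(11.3), np.float64(12.9)), (270.5, 17, np.float64(12.8), np.float64(12.9)), (284.5, 31, np.float64(23.7), np.float64(12.9))]
end 236 224 [-14.2  20.8  95.8]
end 277 226 [18.1 22.5 95.7]
```

Emit:
play_rows([
  {"fingers":-0.6,"translation":[0.3,0,1.5],"roll":0},
  {"fingers":-0.6,"translation":[0.3,0,4.5],"roll":0},
  {"fingers":-0.6,"translation":[0.3,0,7.5],"roll":0},
  {"fingers":-0.6,"translation":[0.3,0,9.7],"roll":0},
  {"fingers":-0.4,"translation":[0.3,0,10.5],"roll":0},
  {"fingers":-0.2,"translation":[0.3,0,10.8],"roll":0},
  {"fingers":-0.15,"translation":[0.3,0,10.8],"roll":0},
  {"fingers":-0.15,"translation":[0.3,0,10.8],"roll":0},
  {"fingers":-0.15,"translation":[0.3,0,10.8],"roll":0},
])

```text
clock: 9.32
eef_pos: [0.6387, -0.1676, 0.0555]
tool_rot: [0.996, 0.084, 0.002, 0.001]
ft_force: [-0.0, 0.4, 0.2]
grip_width: 0.0493
```

```bash
python3 - <<'E'
from m1 import *
o=bot.get_obs(); print(o['clock'],o['eef_pos'],o['tool_rot'],o['grip_width'],o['ft_force'])
w,Kw,Tw=cam("wrist","w7"); i,K,T=cam("scene","s7")
g=lambda im:np.clip(im.astype(float)*1.6,0,255).astype(np.uint8)
cv2.imwrite('pics/v9.png',np.hstack([cv2.resize(g(w),(400,300),interpolation=2),cv2.resize(g(i[140:260,120:280]),(400,300),interpolation=2)]))
E
```

```text
9.3167 [ 0.6387 -0.1676  0.0555] [0.9965 0.0837 0.0017 0.0006] 0.04934188760176245 [-0.0316  0.3971  0.1569]
```

View pics/v9.png

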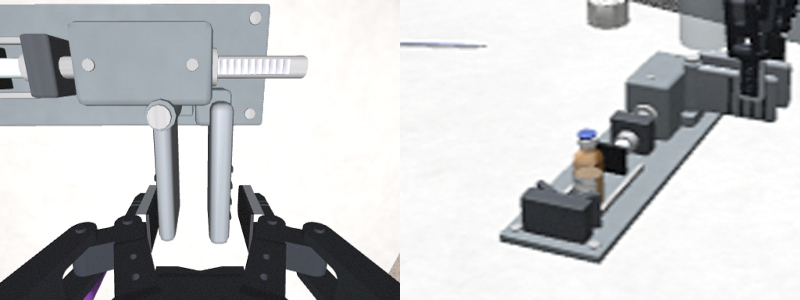

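Emit:
play_rows([
  {"fingers":-0.12,"translation":[0,0,0],"roll":0},
  {"fingers":-0.12,"translation":[0,0,0],"roll":0},
  {"fingers":-0.12,"translation":[0,0,0],"roll":0},
  {"fingers":-0.12,"translation":[0,0,0],"roll":0},
])

```text
clock: 9.75
eef_pos: [0.6374, -0.1672, 0.0535]
tool_rot: [0.996, 0.084, 0.0, 0.0]
ft_force: [0.0, 0.2, 0.5]
grip_width: 0.0478
```

```bash
cat > m4.py <<'E'
from m1 import *
from scipy.spatial.transform import Rotation as Ro
def faces(fn):
    o=bot.get_obs(); w,Kw,Tw=cam("wrist",fn); g=cv2.GaussianBlur(cv2.cvtColor(w,cv2.COLOR_BGR2GRAY),(3,3),0).astype(float)
    p0=o['eef_pos']; R=Ro.from_quat(o['tool_rot']).as_matrix()
    print(o['clock'],p0,o['grip_width'],o['ft_force'])
    for v in (200,225):
        d=np.diff(g[v,180:320]); ks=[k for k in range(1,len(d)-1) if abs(d[k])>14 and abs(d[k])>=abs(d[k-1]) and abs(d[k])>abs(d[k+1])]
        print(v,[(float(180.5+k),round(d[k]),float(((plane(Kw,Tw,(180.5+k,v),.064)-p0)@R*1e3)[0].round(1))) for k in ks])
if __name__=="__main__": faces(sys.argv[1])
E
python3 m4.py w8
```

```text
9.75 [ 0.6374 -0.1672  0.0535] 0.047839286744760526 [0.0196 0.1546 0.5228]
200 [(198.5, -32, -22.0), (221.5, -16, -12.7), (230.5, 48, -9.1), (267.5, -53, 5.8), (272.5, 18, 7.9), (300.5, 33, 19.2)]
225 [(200.5, -35, -21.8), (222.5, -16, -12.7), (230.5, 45, -9.4), (267.5, -58, 6.0), (272.5, 19, 8.0), (299.5, 34, 19.2)]
```

Fingers straddle both plates. Settled offset is −1.3 mm. First stroke, with the tool following so that one finger stays on the fixed grip.

Emit:
play_rows([
  {"fingers":0.014,"translation":[-0.1,0,0],"roll":0},
  {"fingers":0.014,"translation":[-0.1,0,0],"roll":0},
  {"fingers":0.085,"translation":[0.05,0,0],"roll":0},
  {"fingers":0.155,"translation":[0.2,0,0],"roll":0},
  {"fingers":0.225,"translation":[0.35,0,0],"roll":0},
  {"fingers":0.296,"translation":[0.5,0,0],"roll":0},
  {"fingers":0.333,"translation":[0.58,0,0],"roll":0},
  {"fingers":0.333,"translation":[0.58,0,0],"roll":0},
  {"fingers":0.333,"translation":[0.58,0,0],"roll":0},
])

```text
clock: 10.55
eef_pos: [0.6419, -0.1665, 0.0533]
tool_rot: [0.997, 0.084, -0.001, 0.0]
ft_force: [-5.9, -1.3, 4.8]
grip_width: 0.0284
```

```bash
cat > m5.py <<'E'
from m4 import *
# jaw/pad/vial seen by the scene camera: project clamp-axis samples, and print wrist faces
def ang(o):  # pad inner edge lever 44 mm, plates 42 mm at rest
    return (42-o['grip_width']*1e3)/44
if __name__=="__main__":
    n=sys.argv[1]; faces('w'+n); o=bot.get_obs(); print('angle est',ang(o))
    w,_,_=load('w'+n); i,_,_=cam("scene",'s'+n)
    g=lambda im:np.clip(im.astype(float)*1.6,0,255).astype(np.uint8)
    cv2.imwrite('pics/v%s.png'%n,np.hstack([cv2.resize(g(w),(400,300),interpolation=2),cv2.resize(g(i[140:260,120:280]),(400,300),interpolation=2)]))
E
python3 m5.py 10
```

```text
10.55 [ 0.6419 -0.1665  0.0533] 0.028350366327273356 [-5.9267 -1.2779  4.8197]
200 [(203.5, -29, -20.0), (240.5, 46, -5.1), (259.5, -50, 2.6), (262.5, 19, 3.8), (289.5, 39, 14.7)]
225 [(212.5, -31, -16.8), (249.5, 44, -1.5), (259.5, -54, 2.6), (262.5, 19, 3.9), (288.5, 37, 14.6)]
angle est 0.30774498260125527
```

View pics/v10.png

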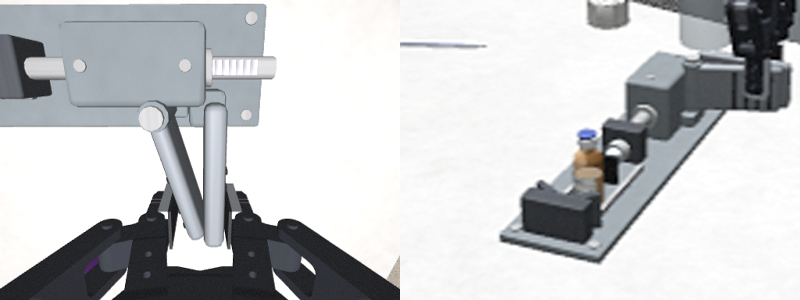

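The first stroke worked: trigger at about 0.3 rad, jaw clearly advanced, vial untouched. I have used 11 of 12 views, so I track the jaw numerically from here, using profiles along the clamp axis.

```bash
cat > prof.py <<'E'
from m1 import *
cx=np.array([-.9856,-.1693]);cy=np.array([.1693,-.9856]);oo=np.array([.5982,-.0951])-.0011*cy
def prof(fn,xs,y=0,z=.03):
    im,K,T=load(fn); g=cv2.cvtColor(im,cv2.COLOR_BGR2GRAY).astype(np.float32)
    P=np.array([proj(K,T,[*(oo+x*cx+y*cy),z]) for x in xs],np.float32)
    return cv2.remap(g,P[:,0].reshape(1,-1),P[:,1].reshape(1,-1),1).ravel().round().astype(int), P[0],P[-1]
if __name__=="__main__":
    xs=np.arange(.03,.2,.003)
    t,_,_=cam("top","t11")
    for fn in("top0","t6","t11"): p=prof(fn,xs); print(fn,p[1],p[2]); print(*[f"{int(x*1000)}:{v}" for x,v in zip(xs,p[0])])
    xs=np.arange(-.115,-.03,.003)
    for fn in("w7","w10"): p=prof(fn,xs,0,.04); print(fn,p[1],p[2]); print(*[f"{int(x*1000)}:{v}" for x,v in zip(xs,p[0])])
E
python3 prof.py
```

```text
top0 [227.3546 191.7248] [238.4372 265.2626]
30:82 33:77 36:93 39:102 42:101 45:101 48:100 51:96 54:74 57:60 60:59 63:59 66:60 69:77 72:101 75:109 78:115 81:131 84:140 87:139 90:140 93:138 96:134 99:107 102:65 105:70 108:84 111:85 114:86 117:88 120:87 123:87 126:87 129:87 132:86 135:85 138:86 141:87 144:86 147:87 150:87 153:87 156:88 159:85 162:88 165:88 168:87 171:87 174:86 177:79 180:63 183:58 186:61 189:59 192:58 195:59 198:69
t6 [227.3546 191.7248] [238.4372 265.2626]
30:148 33:148 36:148 39:147 42:147 45:148 48:148 51:148 54:148 57:149 60:149 63:148 66:148 69:148 72:147 75:147 78:148 81:149 84:148 87:149 90:149 93:148 96:149 99:148 102:148 105:147 108:147 111:149 114:148 117:149 120:148 123:148 126:148 129:149 132:148 135:149 138:146 141:146 144:146 147:145 150:145 153:146 156:146 159:144 162:144 165:143 168:142 171:142 174:140 177:141 180:139 183:138 186:138 189:136 192:136 195:135 198:134
t11 [227.3546 191.7248] [238.4372 265.2626]
30:143 33:142 36:143 39:141 42:144 45:144 48:143 51:144 54:142 57:143 60:143 63:142 66:144 69:143 72:144 75:143 78:144 81:143 84:145 87:143 90:144 93:144 96:143 99:143 102:145 105:143 108:143 111:140 114:144 117:143 120:142 123:143 126:142 129:142 132:142 135:142 138:143 141:142 144:141 147:141 150:141 153:141 156:140 159:141 162:140 165:139 168:140 171:137 174:138 177:139 180:136 183:135 186:134 189:133 192:133 195:131 198:130
w7 [449.9607  83.7874] [260.2325  84.2691]
-115:159 -112:157 -109:160 -106:159 -103:162 -99:162 -96:161 -93:160 -90:159 -87:139 -84:139 -81:140 -78:159 -75:131 -72:137 -69:149 -66:165 -63:136 -60:139 -57:152 -54:169 -51:142 -48:138 -45:154 -42:173 -39:150 -36:134 -33:103 -30:108
w10 [445.9597  84.652 ] [252.8759  85.2484]
-115:161 -112:160 -109:160 -106:161 -103:164 -99:164 -96:163 -93:162 -90:162 -87:163 -84:163 -81:163 -78:163 -75:163 -72:141 -69:141 -66:142 -63:159 -60:138 -57:151 -54:169 -51:172 -48:139 -45:152 -42:172 -39:169 -36:138 -33:101 -30:108
```

```bash
cat > rod.py <<'E'
from prof import *
def rod(fn,z=.03):
    xs=np.arange(-.125,-.036,.00025); p=cv2.GaussianBlur(prof(fn,xs,0,z)[0].astype(np.float32).reshape(1,-1),(5,1),0).ravel()
    return xs,p
if __name__=="__main__":
    for fn in sys.argv[1:]:
        for z in(.03,):
            xs,p=rod(fn,z); d=np.diff(p); k=d[:300].argmin(); 
            c=[j for j in range(k+12,len(d)-1) if d[j]>4 and d[j]>=d[j-1] and d[j]>d[j+1]]
            print(fn,z,'end',(xs[k]*1e3).round(2),round(d[k]),'teeth edges',(xs[c]*1e3).round(1))
E
python3 rod.py w7 w8 w10
```

```text
w7 0.03 end -94.5 -5 teeth edges [-83.5 -79.2 -75.  -70.7 -66.5 -62.2 -58.  -53.7 -49.5 -45.2 -41. ]
w8 0.03 end -94.75 -6 teeth edges [-83.5 -79.2 -75.  -70.7 -66.5 -62.2 -58.  -53.7 -49.5 -45.2 -41. ]
w10 0.03 end -78.0 -6 teeth edges [-66.5 -62.2 -58.  -53.5 -49.5 -45.  -41. ]
```

Teeth are spaced 4.25 mm in my plane for a true 4 mm, so the stroke moved the jaw 4 teeth = 16 mm. Strokes 2 and 3 next, with the gap to the V still well over 30 mm.

Emit:
play_rows([
  {"fingers":0.22,"translation":[-0.25,0,0],"roll":0},
  {"fingers":0.1,"translation":[-0.5,0,0],"roll":0},
  {"fingers":-0.03,"translation":[-0.68,0,0],"roll":0},
  {"fingers":-0.05,"translation":[-0.7,0,0],"roll":0},
  {"fingers":-0.05,"translation":[-0.7,0,0],"roll":0},
  {"fingers":-0.05,"translation":[-0.7,0,0],"roll":0},
  {"fingers":0.014,"translation":[-0.64,0,0],"roll":0},
  {"fingers":0.085,"translation":[-0.49,0,0],"roll":0},
  {"fingers":0.155,"translation":[-0.34,0,0],"roll":0},
  {"fingers":0.225,"translation":[-0.19,0,0],"roll":0},
  {"fingers":0.296,"translation":[-0.04,0,0],"roll":0},
  {"fingers":0.333,"translation":[0.04,0,0],"roll":0},
  {"fingers":0.333,"translation":[0.04,0,0],"roll":0},
  {"fingers":0.333,"translation":[0.04,0,0],"roll":0},
])

```text
clock: 11.87
eef_pos: [0.6419, -0.1665, 0.0534]
tool_rot: [0.997, 0.084, -0.002, 0.0]
ft_force: [-5.9, -1.0, 3.9]
grip_width: 0.0285
```

```bash
python3 -c "
from m4 import *
faces('w12')"; python3 rod.py w12
```

```text
11.8667 [ 0.6419 -0.1665  0.0534] 0.028527843254882407 [-5.9356 -0.9995  3.8571]
200 [(203.5, -30, -20.0), (240.5, 46, -5.0), (259.5, -50, 2.6), (262.5, 19, 3.8), (289.5, 39, 14.7)]
225 [(212.5, -31, -16.8), (249.5, 44, -1.5), (259.5, -54, 2.7), (262.5, 18, 3.9), (288.5, 39, 14.7)]
w12 0.03 end -69.5 -18 teeth edges [-61.2 -49.2 -45.  -40.7]
```

Emit:
play_rows([
  {"fingers":0.22,"translation":[-0.25,0,0],"roll":0},
  {"fingers":0.1,"translation":[-0.5,0,0],"roll":0},
  {"fingers":-0.03,"translation":[-0.7,0,0],"roll":0},
  {"fingers":-0.05,"translation":[-0.74,0,0],"roll":0},
  {"fingers":-0.05,"translation":[-0.74,0,0],"roll":0},
  {"fingers":-0.05,"translation":[-0.74,0,0],"roll":0},
  {"fingers":0.014,"translation":[-0.64,0,0],"roll":0},
  {"fingers":0.085,"translation":[-0.49,0,0],"roll":0},
  {"fingers":0.155,"translation":[-0.34,0,0],"roll":0},
  {"fingers":0.225,"translation":[-0.19,0,0],"roll":0},
  {"fingers":0.296,"translation":[-0.06,0,0],"roll":0},
  {"fingers":0.333,"translation":[0,0,0],"roll":0},
  {"fingers":0.333,"translation":[0,0,0],"roll":0},
  {"fingers":0.333,"translation":[0,0,0],"roll":0},
])

```text
clock: 13.08
eef_pos: [0.6419, -0.1665, 0.0536]
tool_rot: [0.997, 0.084, -0.002, 0.0]
ft_force: [-6.1, -0.8, 4.4]
grip_width: 0.0291
```

```bash
python3 -c "
from m4 import *
faces('w13')
i,K,T=cam('scene','s13')
for q in blobs(i,(140,100,280,260),(100,80,60),(122,255,255),4):
    p=plane(K,T,q[1],.0657); r=p[:2]-np.array([.5982,-.0951]); print(q[1],p,r@[-.9856,-.1693],r@[.1693,-.9856])
q=blobs(load('s5')[0],(140,100,280,260),(100,80,60),(122,255,255),4)[0]; p=plane(K,T,q[1],.0657); r=p[:2]-np.array([.5982,-.0951]); print('before',q[1],r@[-.9856,-.1693],r@[.1693,-.9856])
"; python3 rod.py w13
```

```text
13.0833 [ 0.6419 -0.1665  0.0536] 0.02905127691397684 [-6.1399 -0.8239  4.4214]
200 [(203.5, -30, -20.0), (240.5, 47, -5.1), (259.5, -49, 2.6), (262.5, 19, 3.8), (289.5, 39, 14.7)]
225 [(212.5, -31, -16.8), (249.5, 45, -1.5), (259.5, -55, 2.6), (261.5, 19, 3.5), (288.5, 39, 14.7)]
[189.2  198.36] [ 0.4369 -0.1214  0.0657] 0.16344317221651986 -0.0013422155831771705
before [194.2727 193.2727] 0.14244030783114262 -0.0018820924291731017
w13 0.03 end -69.5 -18 teeth edges [-44.5]
```

The vial has slid to nest +21 mm, and about 4.6 mm remains to the V seat. The last stroke goes in stages: first to roughly 10 mm of jaw travel, then a check.

Emit:
play_rows([
  {"fingers":0.22,"translation":[-0.25,0,0],"roll":0},
  {"fingers":0.1,"translation":[-0.5,0,0],"roll":0},
  {"fingers":-0.03,"translation":[-0.7,0,0],"roll":0},
  {"fingers":-0.05,"translation":[-0.74,0,0],"roll":0},
  {"fingers":-0.05,"translation":[-0.74,0,0],"roll":0},
  {"fingers":-0.05,"translation":[-0.74,0,0],"roll":0},
  {"fingers":0.014,"translation":[-0.64,0,0],"roll":0},
  {"fingers":0.06,"translation":[-0.54,0,0],"roll":0},
  {"fingers":0.1,"translation":[-0.46,0,0],"roll":0},
  {"fingers":0.14,"translation":[-0.38,0,0],"roll":0},
  {"fingers":0.18,"translation":[-0.3,0,0],"roll":0},
  {"fingers":0.218,"translation":[-0.24,0,0],"roll":0},
  {"fingers":0.218,"translation":[-0.24,0,0],"roll":0},
  {"fingers":0.218,"translation":[-0.24,0,0],"roll":0},
  {"fingers":0.218,"translation":[-0.24,0,0],"roll":0},
])

```text
clock: 14.43
eef_pos: [0.6394, -0.167, 0.0539]
tool_rot: [0.996, 0.084, -0.002, 0.0]
ft_force: [-6.8, -1.0, 6.1]
grip_width: 0.0336
```

```bash
cat > chk.py <<'E'
from m4 import *
n=sys.argv[1]; faces('w'+n)
i,K,T=cam('scene','s'+n)
for q in blobs(i,(140,100,280,260),(100,80,60),(122,255,255),4):
    p=plane(K,T,q[1],.0657); r=p[:2]-np.array([.5982,-.0951]); print('cap',q[1],'x,y clamp',(r@[-.9856,-.1693]).round(4),(r@[.1693,-.9856]).round(4))
E
python3 chk.py 14; python3 rod.py w14
python3 -c "
from prof import *
for fn in ('w13','w14'):
  xs=np.arange(-.06,-.03,.0005); print(*[f'{x*1000:.1f}:{v}' for x,v in zip(xs,prof(fn,xs,0,.03)[0])])"
```

```text
14.4333 [ 0.6394 -0.167   0.0539] 0.033567321327815314 [-6.8156 -1.0404  6.1108]
200 [(203.5, -31, -20.1), (238.5, 48, -5.9), (264.5, -59, 4.6), (268.5, 18, 6.3), (295.5, 38, 17.2)]
225 [(209.5, -31, -18.1), (231.5, -15, -9.0), (243.5, 53, -4.0), (264.5, -50, 4.7), (268.5, 18, 6.4), (294.5, 39, 17.2)]
cap [188.2  199.36] x,y clamp 0.1675 -0.0012
w14 0.03 end -69.5 -17 teeth edges [-39.5]
-60.0:109 -59.5:109 -59.0:110 -58.5:109 -58.0:109 -57.5:109 -57.0:110 -56.5:109 -56.0:108 -55.5:108 -55.0:107 -54.5:107 -54.0:108 -53.5:108 -53.0:109 -52.5:109 -52.0:108 -51.5:109 -51.0:110 -50.5:109 -50.0:110 -49.5:109 -49.0:110 -48.5:109 -48.0:109 -47.5:108 -47.0:109 -46.5:109 -46.0:109 -45.5:109 -45.0:109 -44.5:119 -44.0:140 -43.5:142 -43.0:142 -42.5:142 -42.0:142 -41.5:142 -41.0:142 -40.5:142 -40.0:143 -39.5:132 -39.0:134 -38.5:136 -38.0:137 -37.5:138 -37.0:137 -36.5:138 -36.0:129 -35.5:77 -35.0:69 -34.5:89 -34.0:101 -33.5:104 -33.0:106 -32.5:109 -32.0:110 -31.5:110 -31.0:110 -30.5:109
-60.0:108 -59.5:108 -59.0:109 -58.5:109 -58.0:108 -57.5:108 -57.0:109 -56.5:108 -56.0:108 -55.5:106 -55.0:108 -54.5:108 -54.0:108 -53.5:108 -53.0:108 -52.5:108 -52.0:109 -51.5:109 -51.0:108 -50.5:109 -50.0:109 -49.5:108 -49.0:110 -48.5:109 -48.0:108 -47.5:108 -47.0:108 -46.5:109 -46.0:109 -45.5:109 -45.0:109 -44.5:109 -44.0:109 -43.5:109 -43.0:109 -42.5:108 -42.0:109 -41.5:109 -41.0:109 -40.5:108 -40.0:108 -39.5:116 -39.0:135 -38.5:137 -38.0:137 -37.5:137 -37.0:138 -36.5:122 -36.0:77 -35.5:72 -35.0:93 -34.5:102 -34.0:104 -33.5:107 -33.0:109 -32.5:109 -32.0:109 -31.5:109 -31.0:109 -30.5:109
```

```bash
python3 -c "
from prof import *
xs=np.arange(.03,.175,.003)
for y in (-.014,0,.014):
  print('y',y,'x0=30 step 3')
  for fn in ('s7','s10','s13','s14'):
    print(fn,*prof(fn,xs,y,.042)[0])"
```

```text
y -0.014 x0=30 step 3
s7 51 51 50 49 46 70 102 126 104 78 64 67 67 60 40 54 117 151 160 159 158 159 154 142 118 108 98 91 94 90 88 84 90 112 122 117 125 140 153 156 156 155 154 152 152 154 154 156 156
s10 51 50 49 48 45 69 100 137 154 155 154 156 152 125 81 65 66 68 62 32 43 129 150 143 118 107 97 90 94 90 88 85 90 111 121 117 125 140 152 156 156 156 155 152 152 154 154 156 156
s13 52 50 50 48 46 71 100 136 154 156 153 154 155 157 156 157 158 158 159 158 158 158 158 142 100 73 64 66 67 52 32 38 73 96 107 107 92 89 88 85 106 120 118 118 136 151 155 156 156
s14 51 51 50 48 46 71 100 137 154 156 154 154 155 156 156 157 159 159 159 158 157 158 156 155 158 158 151 122 75 64 65 68 55 47 98 93 114 93 91 87 83 92 116 117 118 133 149 157 156
y 0 x0=30 step 3
s7 50 47 84 131 88 74 99 101 89 67 67 69 70 61 35 29 29 26 43 56 61 54 40 37 46 61 73 49 21 13 14 32 55 68 80 92 96 95 90 82 92 100 103 103 95 87 89 104 110
s10 49 47 85 131 88 73 96 108 114 112 112 115 97 80 64 66 68 71 60 32 30 28 26 28 47 54 62 47 40 42 69 86 69 63 61 61 62 58 59 65 90 101 102 103 95 87 89 104 109
s13 50 47 84 129 106 
[... 266 characters left out ...]
5 67 68 62 41 31 27 26 45 56 56 65 67 70 71 72 64 57 46 76
y 0.014 x0=30 step 3
s7 50 50 51 51 50 48 72 82 70 62 56 56 57 51 28 28 30 29 29 33 85 112 112 94 100 133 125 66 23 11 13 13 16 14 14 13 12 14 15 27 72 93 96 92 82 90 96 93 90
s10 49 50 50 51 50 48 72 81 71 65 60 56 53 54 61 56 56 58 48 35 31 29 30 29 30 80 123 114 97 98 133 119 66 24 12 11 13 12 16 27 70 92 97 91 82 89 96 93 90
s13 50 50 51 50 49 48 72 81 72 67 60 57 54 56 54 53 53 51 50 54 58 62 62 59 60 56 55 54 55 49 35 29 29 30 27 48 105 114 102 80 126 139 102 32 9 15 27 76 95
s14 50 49 50 51 49 47 71 81 71 66 61 58 56 55 54 54 53 51 51 55 59 63 62 58 64 64 58 67 63 53 54 56 56 34 29 29 31 28 50 111 114 105 92 114 47 18 12 18 58
```

The scene profiles are consistent: the jaw front advanced about 9.6 mm and the vial 4.1 mm. The apparent stem length went from about 21.8 to 16.3 mm, so the pad is pressed in about 5.5 mm with the vial seated (x ≈ nest +25.5). The rod-end reading is invalid now because it reached the housing collar. About 4.5 mm more to go.

Emit:
play_rows([
  {"fingers":0.24,"translation":[0.05,0,0],"roll":0},
  {"fingers":0.26,"translation":[0.09,0,0],"roll":0},
  {"fingers":0.275,"translation":[0.12,0,0],"roll":0},
  {"fingers":0.275,"translation":[0.12,0,0],"roll":0},
  {"fingers":0.29,"translation":[0.15,0,0],"roll":0},
  {"fingers":0.29,"translation":[0.15,0,0],"roll":0},
  {"fingers":0.29,"translation":[0.15,0,0],"roll":0},
])

```text
clock: 15.12
eef_pos: [0.6408, -0.1667, 0.0541]
tool_rot: [0.997, 0.084, -0.002, 0.0]
ft_force: [-7.7, -0.6, 7.6]
grip_width: 0.0307
```

```bash
python3 chk.py 15; cat > stem.py <<'E'
from prof import *
xs=np.arange(.07,.185,.0005)
for fn in sys.argv[1:]:
    p=prof(fn,xs,.014,.042)[0].astype(float); d=np.diff(p)
    up=[j for j in range(5,len(p)) if p[j]>=75 and p[j-1]<75 and p[max(0,j-12):j].min()<35][0]
    m=[j for j in range(up+8,len(p)) if p[j]<70 and p[j-1]>=70][0]
    print(fn,'jaw front',xs[up]*1e3,'pad back',xs[m]*1e3,'stem',(xs[m]-xs[up])*1e3)
E
python3 stem.py s7 s10 s13 s14 s15
python3 -c "
from h import *
i=load('s15')[0]; w=load('w15')[0]
g=lambda im:np.clip(im.astype(float)*1.6,0,255).astype(np.uint8)
cv2.imwrite('pics/v15.png',np.hstack([cv2.resize(g(w),(320,240),interpolation=3),cv2.resize(g(i[165:245,150:260]),(480,349),interpolation=2)[:240]]) if 0 else cv2.resize(g(i[165:245,150:260]),(770,560),interpolation=2))"
```

```text
15.1167 [ 0.6408 -0.1667  0.0541] 0.030691312767463487 [-7.7108 -0.5672  7.5809]
200 [(203.5, -31, -20.1), (239.5, 48, -5.5), (261.5, -53, 3.4), (264.5, 20, 4.6), (291.5, 34, 15.6)]
225 [(211.5, -33, -17.3), (246.5, 51, -2.7), (261.5, -57, 3.5), (264.5, 20, 4.7), (290.5, 32, 15.6)]
cap [188.2  199.36] x,y clamp 0.1675 -0.0012
s7 jaw front 90.00000000000003 pad back 111.00000000000004 stem 21.000000000000018
s10 jaw front 105.00000000000004 pad back 126.00000000000006 stem 21.000000000000018
s13 jaw front 136.50000000000006 pad back 157.50000000000009 stem 21.000000000000018
s14 jaw front 145.50000000000009 pad back 161.50000000000009 stem 16.000000000000014
s15 jaw front 149.00000000000009 pad back 160.50000000000009 stem 11.50000000000001
```

View pics/v15.png

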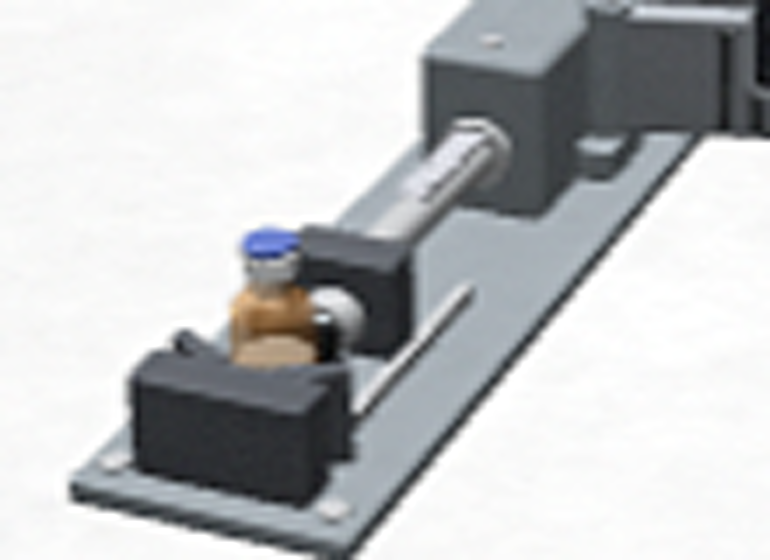

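The vial sits upright in the V with the pad against it (cap at (270,242), jaw front at (360,290)). Stem pressed in about 9 mm. One small nudge to about 10 mm, then a steadiness check.

Emit:
play_rows([
  {"fingers":0.295,"translation":[0.02,0,0],"roll":0},
  {"fingers":0.303,"translation":[0.03,0,0],"roll":0},
  {"fingers":0.303,"translation":[0.03,0,0],"roll":0},
  {"fingers":0.303,"translation":[0.03,0,0],"roll":0},
  {"fingers":0.303,"translation":[0.03,0,0],"roll":0},
  {"fingers":0.303,"translation":[0.03,0,0],"roll":0},
  {"fingers":0.303,"translation":[0.03,0,0],"roll":0},
  {"fingers":0.303,"translation":[0.03,0,0],"roll":0},
])

```text
clock: 15.88
eef_pos: [0.6411, -0.1666, 0.0541]
tool_rot: [0.996, 0.084, -0.002, 0.0]
ft_force: [-7.9, -0.3, 7.4]
grip_width: 0.03
```

```bash
python3 chk.py 16; python3 stem.py s15 s16; python3 -c "
from m1 import *
i,K,T=load('s16')
for c,lo,hi in(('red',(0,110,60),(8,255,255)),('green',(50,60,40),(90,255,255))): print(c,[q[1] for q in blobs(i,(280,170,350,265),lo,hi)])
# vial tilt: amber/cap columns vs projected vertical
a=[q for q in blobs(i,(150,165,230,230),(8,50,40),(25,255,255),10)];print(a)
p=np.array([.4327,-.1222]); print('expected vertical: top',proj(K,T,[*p,.066]),'z=.04',proj(K,T,[*p,.04]))"
```

```text
15.8833 [ 0.6411 -0.1666  0.0541] 0.03000477502535864 [-7.9052 -0.3168  7.407 ]
200 [(203.5, -32, -20.1), (239.5, 45, -5.5), (261.5, -47, 3.4), (263.5, 19, 4.2), (291.5, 34, 15.6)]
225 [(211.5, -32, -17.3), (247.5, 49, -2.3), (260.5, -45, 3.1), (264.5, 18, 4.7), (290.5, 40, 15.5)]
cap [188.2  199.36] x,y clamp 0.1675 -0.0012
s15 jaw front 149.00000000000009 pad back 160.50000000000009 stem 11.50000000000001
s16 jaw front 149.00000000000009 pad back 160.50000000000009 stem 11.50000000000001
red [array([327., 213.])]
green [array([298.9375, 235.1875])]
[(np.int32(127), array([188.5197, 211.1417]), array([183, 205,  13,  12]))]
expected vertical: top [188.0946 199.2649] z=.04 [188.7415 212.0216]
```

```bash
python3 -c "
from workcell import bot
print(bot.job_done())"
```

```text
the job is handed in; nothing more can be done
None
```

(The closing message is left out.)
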